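# Index the slide carousel to its fourth click

### The arm

A 6-joint arm with a two-finger parallel gripper is mounted at the origin on the work surface. World frame = base frame: x ahead of the robot, y to its left, z up, the work surface at z = 0. Lengths are in m, angles in rad, forces in N, time in s.
With the tool pointing down it reaches from about 0.375 to 0.9 m from the base axis. Payload 3.1 kg.
Tool frame: the origin (TCP) lies midway between the tips of the shut fingers; the grasp point (between the pads) lies 19 mm behind it; z points along the fingers, y is the line along which they close (so a half turn about z gives the same grasp; the last joint's range is limited). The gripper opens to 85 mm and grips with 20 to 120 N. Pads are 22 mm wide; open, the fingers measure 114 mm over their backs; the gripper's body (76 mm by 85 mm) begins 54 mm behind the grasp point. The pads swing forward as they close: fully open they stand 13 mm farther back than shut.
Start: joints at [-1.433, 0.527, 1.433, -0, 1.181, -0.178], TCP at [0.195, -0.594, 0.231] pointing down, gripper open.
Joint ranges: [-3.08, 3.08], [-0.75, 2.2], [0.22, 2.44], [-1.43, 4.57], [0, 2.65], [-2.85, 2.85]. Speed limits (rad/s): [2.79, 2.79, 3.14, 3.14, 3.14, 3.14].

### API

Orientations are given as a unit quaternion [x, y, z, w].
In Python, from station import manip gives the robot as it stands. The module is installed in compiled form; this text tells all that it offers.
- The arm moves only by the tool apply_moves, never from a script. Its arguments are lists of equal length, an entry for each row: "claw": the gripper's target within -1 to 1 (fully open at 1, half-way at 0, shut at -1); "travel": the shift along the tool's x, y, z scaled (see below), a list of three; "turn": the turn, a rotation vector about the tool's x, y, z scaled (see below), a list of three. In form: {"claw": [claw, ...], "travel": [[dx, dy, dz], ...], "turn": [[rx, ry, rz], ...]}. A call has 1 to 5 rows; each row is the pose to reach, as a shift and turn from the pose commanded when the call began, along the tool's axes at that moment, turning the shorter way round; what a row does not reach only later rows make up. The controller multiplies each number of a shift by 800 mm and each number of a turn by 180 degrees. A row lasts 1/12 s, in which the tool goes at most 41.7 mm and 7.16 degrees, less where a joint would pass 70% of its speed; a pose out of reach is approached as far as the arm can. A call with a number of a shift or a turn outside -1 to 1 is refused whole. A call with a gripper value outside its range is refused whole. The fingers move at their own pace and stop on an object; "newtons" is the grip in N (left out, the last holds). Time passes only in rows, so rows that repeat a pose let the fingers close. It gives the time, the measured TCP pose, the force, the opening and the grip force at its end, in the units of the state.
- manip.sense(): the state, without advancing time (a new reading comes with each control period).
- manip.snapshot(name): name is "side" or "top" or "wrist"; returns a dict with "pixels" (480x640x3 uint8, red, green, blue), "depth" (480x640 float32, m along the optical axis (not along the pixel's ray), 0 where there is no reading), "intrinsics" (3x3 intrinsics, pixels), "R" (3x3) and "t" (3): a world point X has camera coordinates R X + t. Camera axes: x right, y down, z forward; pixel columns grow to the right and rows downward; lengths in m; the calibration is good to about 2 mm. A picture is of the moment at which its call begins.
- manip.sign_off(): hands the job in; it is judged then, once.
The state is a dict: "t": time; "q": joint angles; "qd": joint speeds; "tau": joint torques, N m; "tcp_pos": TCP position; "tool_rot": TCP orientation; "force": force on the tool from outside, world axes, zero at the start; "ft_torque": the same for the moment, N m; "finger_gap": opening from 0.0 (shut) to 1.0 (fully open); "gripper_force": force on a finger pad.
Only numpy, scipy, OpenCV 4.12 (cv2) and the standard library are available. Lean on these libraries where they do the work, as an engineer would, in place of code of your own. Each camera call takes 0.05 s, during which the arm holds its last target. There are 200 camera calls.

### The job

Set the blue slide carousel for the next scan: turn its deck until the black upright handle rests in the fourth click clockwise (seen from above) from the green zero mark on its foot; the clicks are 30 degrees apart, so that is 120 degrees. Then let go, and leave the grey carousel set as it is.

Things in the scene. Friction and masses are not known exactly. Their poses are not given: they have to be found in the camera images.
- blue_base: fixed round white foot of the blue carousel, 272 mm across, rim 36 mm high; origin on the pivot axis at bench height, z up. Its own -x points from the axis to the green zero mark (16 mm wide) on the rim; 11 thin black marks follow every 30 degrees. On it turns a blue deck 216 mm across, top 42 mm above the bench, with flat glass slides. It may stand left or right, turned up to 40 degrees
- blue_deck (a joint): turn of the blue deck in rad: 0 with the handle at the green mark, growing clockwise from above (from the base's -x to its +y). A sprung pawl clicks every 30 degrees (0.524 rad) and draws the freed deck into the nearest click; turning on takes about 4 N at the handle. It starts in a click from -2 to 1; stops at -1.8 and 3.5
- blue_handle (a point): centre (half-way up) of the handle of the blue deck: an upright black round post, 18 mm in diameter, 55 mm tall from the deck's top to 97 mm above the bench, 80 mm from the pivot axis. It travels round with the deck; its sleeve spins freely on its own pin, so a hand that holds it need not turn. Nothing else stands high on the deck (central nut 6 mm)
- grey_handle (a point): the like point on the grey carousel, which is the same in build and size but has a grey deck; to be left as it is

How it is judged:
At the end, for the whole second after the job is handed in: The blue deck rests in the fourth click clockwise from the green mark (120 degrees, within 10 degrees), released and still; the grey carousel's handle is within 20 mm of where it was (value of joint blue_deck between 1.92 and 2.27 rad and velocity of joint blue_deck between -0.1 and 0.1 rad/s and distance of grey_handle from where it was at the start of the episode below 0.02 m); the robot touches nothing.
It fails at once if the grey carousel was turned (its handle moved more than 20 mm) (distance of grey_handle from where it was at the start of the episode above 0.02 m).
It also fails if it takes over 35 s, if anything falls off the work surface, if the arm or the gripper's body presses on something with over 40 N, if the wrist force passes 120 N, or if a joint passes its speed limit or range.

## Working session

There is one attempt and no reset: what is moved stays moved. The work goes in short steps, Python scripts to look and compute and a tool call to move; the robot and the scene stay as the last step left them, time stands still between calls to the robot, and variables do not carry over. Pictures are saved under pics/ and viewed, at most 10 in all, crops included, and the job is handed in when it is done.

Besides the shell and the picture viewer there is one more tool, called after "Emit:" as name(argument=value, ...) on one line, values as JSON. apply_moves: Moves the arm, as the interface text tells. Shifts and turns lie within -1 to 1; 1 stands for 800 mm of shift or 180 degrees of turn. Its arguments: {"type":"object","properties":{"claw":{"type":"array","items":{"type":"number"}},"travel":{"type":"array","items":{"type":"array","items":{"type":"number"}}},"turn":{"type":"array","items":{"type":"array","items":{"type":"number"}}},"newtons":{"type":"number"}},"required":["claw","travel","turn"]}

```bash
mkdir -p pics; cat > h.py <<'E'
import numpy as np, cv2
from station import manip
def snap(n,f):
    s=manip.snapshot(n); cv2.imwrite(f'pics/{f}.png',s['pixels'][:,:,::-1]); np.savez(f'pics/{f}.npz',**s); return s
def world(f,u,v,z=None):
    s=np.load(f'pics/{f}.npz'); K,R,t=s['intrinsics'],s['R'],s['t']
    d=np.linalg.inv(K)@[u,v,1]; c=-R.T@t; r=R.T@d
    k=s['depth'][int(v),int(u)] if z is None else (z-c[2])/r[2]
    return c+k*r
E
python3 - <<'E'
from h import *
snap('top','top1'); s=manip.sense(); print(s['t'],s['tcp_pos'],s['tool_rot'],s['finger_gap'])
E
```

```text
0.05 [ 0.19462241 -0.59315816  0.23035327] [ 9.87479201e-01  1.57745504e-01  1.19081411e-05 -1.08778132e-03] 1.000647852118389
```

View pics/top1.png

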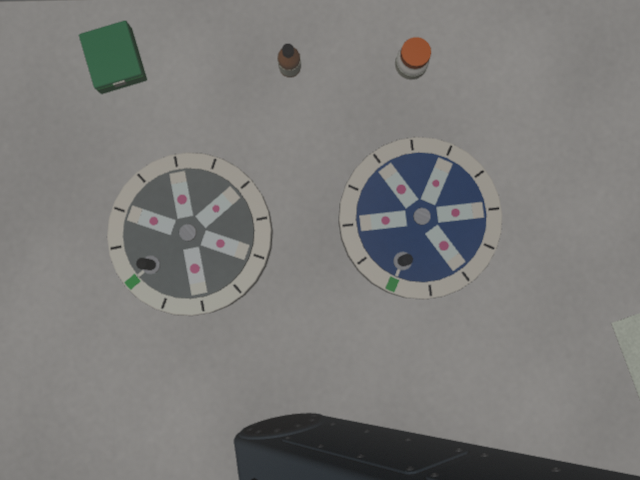

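The blue carousel is on the right with its centre at about (422,216). Its green mark is at (392,285) and its handle base at about (402,263), so the deck is near click 0. The grey carousel is on the left with its centre at (187,232).

```bash
python3 - <<'E'
from h import *
c=world('top1',422,216,.046); g=world('top1',392,285,.036); h=world('top1',402,262,.042); ht=world('top1',406,259.5,.097);gc=world('top1',187,232,.046)
print(c,world('top1',422,216),g,h,ht,gc)
for p in(g,h,ht): d=(p-c)[:2]; print(np.hypot(*d),np.degrees(np.arctan2(d[1],d[0])))
im=cv2.imread('pics/top1.png')[120:310,330:510]; cv2.imwrite('pics/c1.png',cv2.resize(im,None,fx=3,fy=3,interpolation=2))
from scipy.spatial.transform import Rotation as R
print(R.from_quat(manip.sense()['tool_rot']).as_matrix().round(3))
E
```

```text
[ 0.54062919 -0.18508843  0.046     ] [ 0.54051714 -0.18492211  0.04694966] [ 0.42918537 -0.13304391  0.036     ] [ 0.46623346 -0.15002765  0.042     ] [ 0.46757184 -0.14869776  0.097     ] [0.52426184 0.19996843 0.046     ]
0.12299739079206576 154.9673151048112
0.08224344050433886 154.76670827471915
0.08161898279109984 153.52159773008006
[[ 0.95   0.312 -0.   ]
 [ 0.312 -0.95   0.002]
 [ 0.    -0.002 -1.   ]]
```

View pics/c1.png

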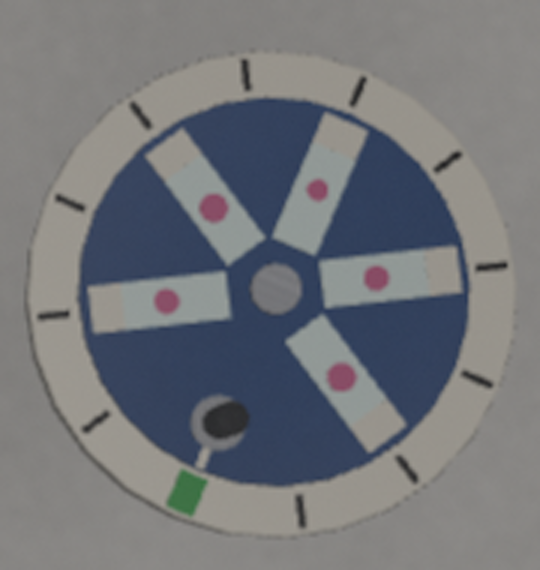

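The handle sits at click 0, about 155° in world. The target is therefore at about 35° in world. Next I move above the handle.

Emit:
apply_moves(claw=[1,1,1,1,1], travel=[[0.497,-0.418,0.08],[0.497,-0.418,0.08],[0.497,-0.418,0.08],[0.497,-0.418,0.08],[0.497,-0.418,0.08]], turn=[[0,0,0],[0,0,0],[0,0,0],[0,0,0],[0,0,0]], newtons=40)

```text
t: 0.47
tcp_pos: [0.304, -0.416, 0.2051]
tool_rot: [0.988, 0.157, -0.0, -0.001]
force: [1.1, 0.0, 0.6]
finger_gap: 0.997
gripper_force: 0.0
```

Emit:
apply_moves(claw=[1,1,1,1,1], travel=[[0.298,-0.251,0.05],[0.298,-0.251,0.05],[0.298,-0.251,0.05],[0.298,-0.251,0.05],[0.298,-0.251,0.05]], turn=[[0,0,0],[0,0,0],[0,0,0],[0,0,0],[0,0,0]])

```text
t: 0.88
tcp_pos: [0.4127, -0.2403, 0.1788]
tool_rot: [0.988, 0.157, -0.0, -0.0]
force: [0.5, 0.3, 0.4]
finger_gap: 1.001
gripper_force: 0.0
```

Emit:
apply_moves(claw=[1,1,1,1,1], travel=[[0.1,-0.084,0.02],[0.1,-0.084,0.02],[0.1,-0.084,0.02],[0.1,-0.084,0.02],[0.1,-0.084,0.02]], turn=[[0,0,0],[0,0,0],[0,0,0],[0,0,0],[0,0,0]])

```text
t: 1.3
tcp_pos: [0.4674, -0.1523, 0.1628]
tool_rot: [0.987, 0.159, -0.001, -0.0]
force: [-0.2, -0.1, 0.6]
finger_gap: 1.001
gripper_force: 0.0
```

```bash
python3 - <<'E'
from h import *
snap('wrist','w1'); print(manip.sense()['tcp_pos'])
E
```

```text
[ 0.46722435 -0.1534124   0.16302824]
```

View pics/w1.png

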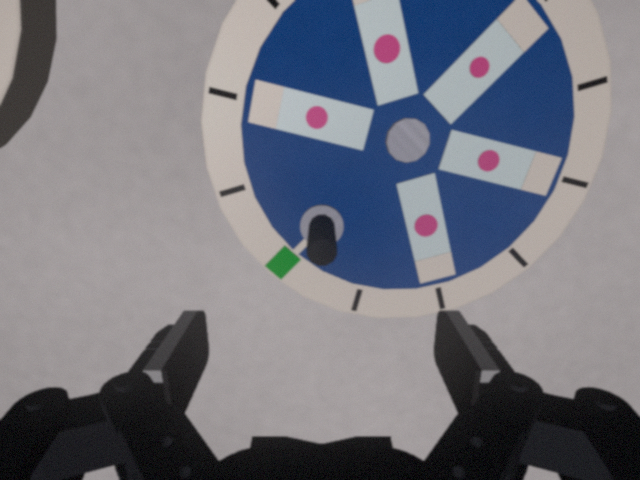

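The wrist view shows the handle top at about (322,250), centred between the fingers at columns 205 and 437. The pivot nut is at (408,140).

```bash
python3 - <<'E'
from h import *
for u,v,z in((322,252,.097),(322,252,None),(322,226,.042),(408,140,.048),(283,263,.036)): print(world('w1',u,v,z))
E
```

```text
[ 0.46949636 -0.15154427  0.097     ]
[ 0.46979831 -0.15144297  0.0978533 ]
[ 0.46836545 -0.15197888  0.042     ]
[ 0.54138711 -0.18526582  0.048     ]
[ 0.43068777 -0.13429737  0.036     ]
```

Emit:
apply_moves(claw=[1,1,1,1,1], travel=[[0.002,-0.001,0.04],[0.002,-0.001,0.08],[0.002,-0.001,0.126],[0.002,-0.001,0.126],[0.002,-0.001,0.126]], turn=[[0,0,0],[0,0,0],[0,0,0],[0,0,0],[0,0,0]])

```text
t: 1.77
tcp_pos: [0.4668, -0.1529, 0.061]
tool_rot: [0.988, 0.157, -0.002, -0.002]
force: [-0.3, -0.6, 0.4]
finger_gap: 1.004
gripper_force: 0.0
```

Emit:
apply_moves(claw=[-1,-1,-1,-1,-1], travel=[[0,0,0],[0,0,0],[0,0,0],[0,0,0],[0,0,0]], turn=[[0,0,0],[0,0,0],[0,0,0],[0,0,0],[0,0,0]], newtons=40)

```text
t: 2.18
tcp_pos: [0.4695, -0.1528, 0.0641]
tool_rot: [0.987, 0.158, 0.001, 0.001]
force: [0.3, -0.3, -0.6]
finger_gap: 0.302
gripper_force: 0.0
```

Emit:
apply_moves(claw=[-1,-1,-1,-1,-1], travel=[[0,0,0],[0,0,0],[0,0,0],[0,0,0],[0,0,0]], turn=[[0,0,0],[0,0,0],[0,0,0],[0,0,0],[0,0,0]])

```text
t: 2.6
tcp_pos: [0.469, -0.152, 0.0639]
tool_rot: [0.987, 0.158, 0.001, 0.0]
force: [-0.7, 1.8, 8.6]
finger_gap: 0.2
gripper_force: 38.8
```

```bash
python3 - <<'E'
from h import *
from scipy.spatial.transform import Rotation as R
s=manip.sense(); M=R.from_quat(s['tool_rot']).as_matrix(); print(s['tcp_pos'],s['force'])
c=np.array([.541,-.185]); p=s['tcp_pos'][:2]; a0=np.arctan2(*(p-c)[::-1]); r=np.hypot(*(p-c)); print(np.degrees(a0),r)
for k in range(0,132,8):
    a=a0-np.radians(k); w=np.r_[c+.08*np.r_[np.cos(a),np.sin(a)]-p,0]; 
    print(k,(M.T@w/.8).round(3))
E
```

```text
[ 0.46902671 -0.15197223  0.06390824] [-0.68993084  1.81374509  8.60314322]
155.35011548479787 0.07918957337107096
0 [-0.001 -0.001 -0.   ]
8 [ 0.009 -0.01   0.   ]
16 [ 0.021 -0.018  0.   ]
24 [ 0.033 -0.025  0.   ]
32 [ 0.046 -0.029  0.   ]
40 [ 0.06  -0.032  0.   ]
48 [ 0.074 -0.033  0.   ]
56 [ 0.088 -0.032  0.   ]
64 [ 0.102 -0.028  0.   ]
72 [ 0.115 -0.024  0.   ]
80 [ 0.127 -0.017  0.   ]
88 [ 0.138 -0.008  0.   ]
96 [0.148 0.001 0.   ]
104 [0.156 0.013 0.   ]
112 [0.163 0.025 0.   ]
120 [0.168 0.038 0.   ]
128 [0.171 0.051 0.   ]
```

Emit:
apply_moves(claw=[-1,-1,-1,-1,-1], travel=[[0.009,-0.01,0],[0.021,-0.018,0],[0.033,-0.025,0],[0.046,-0.029,0],[0.06,-0.032,0]], turn=[[0,0,0],[0,0,0],[0,0,0],[0,0,0],[0,0,0]])

```text
t: 3.02
tcp_pos: [0.5071, -0.1134, 0.0639]
tool_rot: [0.987, 0.158, 0.001, 0.001]
force: [-0.8, -3.3, 6.0]
finger_gap: 0.199
gripper_force: 39.1
```

Emit:
apply_moves(claw=[-1,-1,-1,-1,-1], travel=[[0.014,-0.001,0],[0.028,0,0],[0.042,0.004,0],[0.055,0.008,0],[0.067,0.015,0]], turn=[[0,0,0],[0,0,0],[0,0,0],[0,0,0],[0,0,0]])

```text
t: 3.43
tcp_pos: [0.5619, -0.1083, 0.064]
tool_rot: [0.987, 0.159, 0.001, 0.001]
force: [-0.9, -2.5, 4.7]
finger_gap: 0.198
gripper_force: 39.3
```

Emit:
apply_moves(claw=[-1,-1,-1,-1,-1], travel=[[0.011,0.009,0],[0.021,0.018,0],[0.029,0.03,0],[0.036,0.042,0],[0.041,0.055,0]], turn=[[0,0,0],[0,0,0],[0,0,0],[0,0,0],[0,0,0]])

```text
t: 3.85
tcp_pos: [0.6073, -0.14, 0.064]
tool_rot: [0.987, 0.158, 0.001, 0.001]
force: [-1.1, -3.1, 4.9]
finger_gap: 0.197
gripper_force: 39.3
```

Emit:
apply_moves(claw=[-1,-1,-1], travel=[[0,0,0],[0,0,0],[0,0,0]], turn=[[0,0,0],[0,0,0],[0,0,0]])

```text
t: 4.1
tcp_pos: [0.6071, -0.14, 0.064]
tool_rot: [0.988, 0.158, 0.002, 0.001]
force: [0.2, -0.7, 6.5]
finger_gap: 0.199
gripper_force: 39.7
```

```bash
python3 - <<'E'
from h import *
s=manip.sense(); d=s['tcp_pos'][:2]-[.541,-.185]; print(s['tcp_pos'],np.hypot(*d),np.degrees(np.arctan2(d[1],d[0])),s['force'])
E
```

```text
[ 0.60713642 -0.1400309   0.06396739] 0.07997653192086532 34.2135318102162 [ 0.1944328  -0.74451488  6.47026416]
```

The deck has turned to 34.2° and the target is 35°. I'll open the gripper and retreat upward.

Emit:
apply_moves(claw=[1,1,1,1,1], travel=[[0,0,0],[0,0,0],[0,0,0],[0,0,0],[0,0,0]], turn=[[0,0,0],[0,0,0],[0,0,0],[0,0,0],[0,0,0]])

```text
t: 4.52
tcp_pos: [0.6054, -0.1391, 0.0621]
tool_rot: [0.987, 0.158, -0.0, -0.0]
force: [0.0, -0.3, -0.6]
finger_gap: 0.893
gripper_force: 0.0
```

Emit:
apply_moves(claw=[1,1,1,1,1], travel=[[0,0,0],[0,0,0],[0,0,0],[0,0,0],[0,0,0]], turn=[[0,0,0],[0,0,0],[0,0,0],[0,0,0],[0,0,0]])

```text
t: 4.93
tcp_pos: [0.6059, -0.1394, 0.0625]
tool_rot: [0.987, 0.158, -0.0, -0.0]
force: [-0.3, 0.4, 0.5]
finger_gap: 0.997
gripper_force: 0.0
```

Emit:
apply_moves(claw=[1,1,1,1,1], travel=[[0,0,-0.04],[0,0,-0.09],[0,0,-0.14],[0,0,-0.18],[0,0,-0.18]], turn=[[0,0,0],[0,0,0],[0,0,0],[0,0,0],[0,0,0]])

```text
t: 5.35
tcp_pos: [0.6103, -0.1411, 0.2145]
tool_rot: [0.987, 0.158, 0.007, 0.004]
force: [0.7, -0.8, 1.2]
finger_gap: 0.994
gripper_force: 0.0
```

Emit:
apply_moves(claw=[1,1,1,1,1], travel=[[-0.05,0.0,0],[-0.1,0.0,0],[-0.15,0.0,0],[-0.15,0.0,0],[-0.15,0.0,0]], turn=[[0,0,0],[0,0,0],[0,0,0],[0,0,0],[0,0,0]])

```text
t: 5.77
tcp_pos: [0.4899, -0.1768, 0.2063]
tool_rot: [0.988, 0.156, -0.001, -0.001]
force: [0.8, -0.3, 1.1]
finger_gap: 1.003
gripper_force: 0.0
```

```bash
python3 - <<'E'
from h import *
snap('wrist','w2')
E
```

```text
(no output)
```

View pics/w2.png

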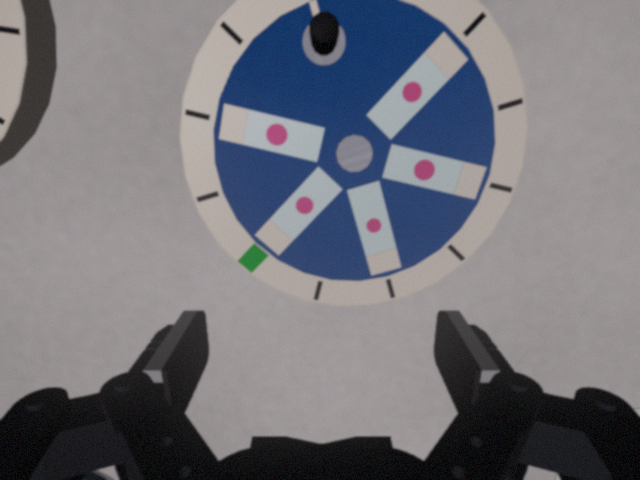

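The handle base is at (324,42) and points past marks 1 (207,197), 2 (197,114) and 3 (231,32), so it should be at mark 4. I'll check the angle, then hand in.

```bash
python3 - <<'E'
from h import *
c=world('w2',354,153,.048);a=[np.degrees(np.arctan2(*(world('w2',*p)-c)[1::-1])) for p in((324,42,.042),(252,258,.036))]
print(a,(a[1]-a[0])%360)
if abs((a[1]-a[0])%360-120)<5: print(manip.sign_off())
E
```

```text
[np.float64(34.53418855383785), np.float64(154.8916642019313)] 120.35747564809344
the job is handed in; nothing more can be done
None
```

The blue deck is in the fourth click, measured at 120.4° clockwise from the green mark; the handle is released, the arm is clear of it, the grey carousel was never approached, and the job is handed in.

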